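# Check a coating probe on its two standards and hold it in the stand's guide bushings

### The job

Take the orange-handled coating probe out of its rest and check it by pressing its tip gently onto the middle of the bare steel standard first and then of the blue foil standard. Then thread it from above down through the upper and on through the lower brass bushing of the probe stand, and finish while still holding it there for an air reading: tip clearly out below the lower bushing but not touching the yellow test panel, black collar clearly above the upper bushing, so that only the gripper carries it. Leave the beaker, the brass weight beside it and the dropper bottle alone.

Things in the scene. Friction and masses are not known exactly. Their poses are not given: they have to be found in the camera images.
- probe_grip (a point): centre of the probe's orange round handle (18 mm diameter, 49 mm tall, graspable from above across any direction), on the rod's axis 115.5 mm above its tip; z points from tip to handle. The probe is one rigid rod, 140 mm long, about 120 g; at the start it hangs upright in its rest by its collar.
- probe_tip (a point): centre of the probe's flat lower end, on its axis; z points up along the rod to the handle. From here upward: brass cone 9 mm long (5 mm wide at the end, 12 mm at the shaft), steel shaft of 12 mm diameter up to 86 mm, black collar of 22 mm diameter from 86 to 91 mm, handle from 91 to 140 mm.
- rest_rim (a point): centre of the open top of the probe's rest, 92 mm above the desk: a fixed grey tube (28 mm outside, 16 mm bore) on a round black foot of 60 mm diameter. The probe's collar lies on this rim; lift the probe straight up at least 90 mm to free it. It may stand left or right of the standards, with the stand on the other side.
- stand: fixed probe stand, origin on the vertical axis of the two bushings at desk height. Dark base plate 118 x 78 mm, a steel column (18 mm diameter, top 108 mm above the desk) 58 mm from the bushing axis along the stand's own +x (about away from the robot), two grey arms that carry the bushings.
- upper_bushing (a point): centre of the top opening of the upper brass bushing, 104 mm above the desk: bore 15 mm, outside 30 mm, 14 mm deep (from 104 down to 90 mm), vertical, open right through, no chamfer
- lower_bushing (a point): centre of the top opening of the lower brass bushing, 60 mm above the desk, straight below the upper one: bore 15 mm, 12 mm deep (from 60 down to 48 mm), open right through. With the probe's collar on the upper bushing the tip would be 18 mm above the desk.
- panel_top (a point): point on the top of the yellow test panel of the stand (60 x 60 mm), 12 mm above the desk, on the bushing axis; 36 mm below the underside of the lower bushing
- bare_standard: the bare standard, fixed: black square foot 46 x 46 x 12 mm with a bright steel disc above it; origin at the centre of its underside
- bare_centre (a point): black dot at the middle of the top of the bare steel disc (30 mm diameter, 24 mm above the desk). The disc yields on a spring: 0.5 N to start, then 0.6 N per mm, 8 mm of travel down to its stop; 2 to 5 mm down is a good gentle press. It may lie left or right of the foil standard.
- foil_standard: the foil standard, fixed: the same black foot with a blue disc; origin at the centre of its underside
- foil_centre (a point): black dot at the middle of the top of the blue disc, same size, height and spring as the bare one
- beaker: bystander: clear glass beaker, 65 mm wide, 87 mm tall, origin at its foot. Behind the bystanders, from about x = 0.60 m, stands a tall oven with a teal lever handle sticking out towards the robot: cross from side to side in front of it, at x of 0.52 m or less.
- weight: bystander: brass knobbed weight, 32 mm wide, 46 mm tall, origin at its foot
- dropper_bottle: bystander: amber dropper bottle with black cap, 34 mm wide, 103 mm tall, origin at its foot
Not all that is in view belongs to the job. Leave any green, pink or purple look-alike of the part that bears probe_grip alone.

How it is judged:
On the way, in this order (a step that is already met when the one before it is completed fails the run):
1. the held probe's tip is pressed on the middle of the bare steel standard (contact force between probe and bare_standard above 0.8 N and horizontal distance between probe_tip and bare_centre below 0.009 m), for 0.1 s.
2. then its tip is pressed on the middle of the blue foil standard (contact force between probe and foil_standard above 0.8 N and horizontal distance between probe_tip and foil_centre below 0.009 m), for 0.1 s.
3. the probe has passed through the upper bushing (z of probe_tip in the frame of stand below 0.088 m and horizontal distance between probe_tip and lower_bushing below 0.005 m and angle between probe_tip's own z axis and vertical below 0.08 rad and contact force between the fingers and probe above 2 N), for 0.05 s.
4. the probe has passed through the lower bushing too (z of probe_tip in the frame of stand below 0.044 m and horizontal distance between probe_tip and lower_bushing below 0.005 m and angle between probe_tip's own z axis and vertical below 0.08 rad and contact force between the fingers and probe above 2 N), for 0.2 s.
At the end, for the whole second after the job is handed in: The gripper still holds the probe at rest, upright within 0.08 rad and on the bushing axis within 5 mm, through both bushings: its tip at least 4 mm below the underside of the lower bushing and at least 9 mm above the test panel, which leaves the collar at least 3 mm clear of the upper bushing (all of step 4 and z of probe_tip in the frame of stand above 0.021 m and linear speed of probe below 0.03 m/s); the arm keeps its last pose, push and grip.
It fails at once if the beaker was shifted over 30 mm or tipped (distance of beaker from where it was at the start of the episode above 0.03 m or angle between beaker's own z axis and vertical above 0.5 rad).
It fails at once if the brass weight was shifted over 30 mm or tipped (distance of weight from where it was at the start of the episode above 0.03 m or angle between weight's own z axis and vertical above 0.5 rad).
It fails at once if the dropper bottle was shifted over 30 mm or tipped (distance of dropper_bottle from where it was at the start of the episode above 0.03 m or angle between dropper_bottle's own z axis and vertical above 0.5 rad).
It fails at once if the probe was pressed on a standard with more than 20 N (contact force between probe and bare_standard above 20 N or contact force between probe and foil_standard above 20 N).
It also fails if it takes over 64 s, if anything falls off the work surface, if the arm or the gripper's body presses on something with over 40 N, if the wrist force passes 120 N, or if a joint passes its speed limit or range.

### The arm

A 7-joint arm with a two-finger parallel gripper is mounted at the origin on a cart in front of the work surface, level with it; the furniture and walls round the work are solid. World frame = base frame: x ahead of the robot, y to its left, z up, the work surface at z = 0. Lengths are in m, angles in rad, forces in N, time in s.
With the tool pointing down it reaches from about 0.4 to 0.85 m from the base axis. Payload 10.4 kg.
Tool frame: the origin (TCP) lies on the centre line of the jaws, within the pads' length; the fingertips stand 14 mm ahead of it and the grasp point (between the pads) lies 5 mm behind it (manip.tip_reach is the distance from the TCP to the fingertips, in m); z points along the fingers, y is the line along which they close (so a half turn about z gives the same grasp; the last joint's range is limited). The gripper opens to 85 mm and grips with 20 to 120 N. Pads are 22 mm wide; open, the fingers measure 114 mm over their backs; the gripper's body (76 mm by 85 mm) begins 54 mm behind the grasp point. The pads swing forward as they close: fully open they stand 13 mm farther back than shut.
Start: joints at [-1.159, 0.332, -0.065, 1.46, 0.022, 1.35, -0.088], TCP at [0.263, 0.567, 0.245] pointing down, gripper open.
Joint ranges: [-2.6, 2.6], [-0.5, 2.12], [-1.47, 1.34], [0.16, 2.42], [-1.27, 4.41], [0.06, 2.06], [-2.6, 2.6]. Speed limits (rad/s): [2.22, 2.22, 2.79, 2.79, 3.14, 3.14, 3.14].

### API

Orientations are given as a unit quaternion [x, y, z, w].
In Python, from workcell import manip gives the robot as it stands.
- The arm moves only by the shell command python3 -m pendant 'ROWS' [FORCE]. ROWS is JSON, a list of rows, each a list of 7 numbers: the shift along the tool's x, y, z in units of 50 mm (1.0 is 50 mm), then the turn, a rotation vector about the tool's x, y, z in units of 8 degrees (1.0 is 8 degrees), then the opening, from -1 (shut) to 1 (fully open), so that 0 is half open. In form: [[dx, dy, dz, ax, ay, az, jaw], ...]. A call has exactly 10 rows; each row is the pose to reach, as a shift and turn from the pose commanded when the call began, along the tool's axes at that moment; what a row does not reach only later rows make up. A row lasts 1/8 s, in which the tool goes at most 62.5 mm and 10.7 degrees, less where a joint would pass 70% of its speed; a pose out of reach is approached as far as the arm can. A call with a gripper value outside its range is refused whole. The fingers move at their own pace and stop on an object; FORCE is the grip in N (left out, the last holds). Time passes only in rows, so rows that repeat a pose let the fingers close, or fill a call up. It gives the time, the measured TCP pose, the force, the opening and the grip force at its end, in the units of the state.
- manip.get_obs(): the state, without advancing time (a new reading comes with each control period).
- manip.camera(name): name is "scene" or "top" or "wrist"; returns (picture, depth): 480x640x3 uint8, red, green, blue; 480x640 float32, m along the optical axis (not along the pixel's ray), 0 where there is no reading.
- manip.get_calibration(name): a dict with "fx", "fy", "cx", "cy" (pixels), "xyz" and "orientation" of the camera in the world. Camera axes: x right, y up, looking along -z (the intrinsics and any distortion apply to the point x, -y, -z); pixel columns grow to the right and rows downward; lengths in m; the calibration is good to about 2 mm. A picture is of the moment at which its call begins: read the wrist's pose just before it. get_calibration takes no time and is no camera call; for the wrist camera it gives the pose at the moment of the call.
- manip.hand_in(): hands the job in; it is judged then, once.
Trained networks look in the newest picture that a camera, given by its name, has taken for a name from the list of things; names that differ only in an ending like _2 or _b are one class to them, and where a whole thing is asked for, a point or a joint stands for the part that bears it (a point fixed in the world has none). Each returns a list of dicts, best first, with "p" (0 to 1); they miss things now and then, are a little off and sometimes report something else, mostly with a low value. They report only what shows in the picture. A call takes as long as a camera call. They do not tell look-alikes from the thing itself.
- manip.find_in(thing, camera): "box" ([left, top, right, bottom] in pixels, round what is visible of it).
- manip.trace(thing, camera): "pixels" (480x640 bool, what is visible of it) and "box" ([left, top, right, bottom] in pixels, round what is visible of it).
- manip.tip_of(thing, camera): "pixel" ([column, row] in pixels: a listed point, or the origin of a listed thing).
The state is a dict: "clock": time; "joint_pos": joint angles; "joint_velocities": joint speeds; "tau": joint torques, N m; "position": TCP position; "ee_rot": TCP orientation; "ft_force": force on the tool from outside, world axes, zero at the start; "torque": the same for the moment, N m; "grip_width": opening from 0.0 (shut) to 1.0 (fully open); "grasp_force": force on a finger pad.
Only numpy, scipy, OpenCV 4.12 (cv2) and the standard library are available. Lean on these libraries where they do the work, as an engineer would, in place of code of your own. Each camera call takes 0.05 s, during which the arm holds its last target. There are 200 camera calls.

## Working session

There is one attempt and no reset: what is moved stays moved. The work goes in short steps, Python scripts to look and compute and a shell command to move; the robot and the scene stay as the last step left them, time stands still between calls to the robot, and variables do not carry over. Pictures are saved under pics/ and viewed, at most 10 in all, crops included, and the job is handed in when it is done.

```bash
mkdir -p pics; cat > h.py <<'E'
import numpy as np, cv2
from scipy.spatial.transform import Rotation as R
from workcell import manip
def ray(cam,px,cal=None):
    c=cal or manip.get_calibration(cam)
    M=R.from_quat(c["orientation"]).as_matrix()
    d=np.array([(px[0]-c["cx"])/c["fx"],-(px[1]-c["cy"])/c["fy"],-1.0])
    return np.array(c["xyz"]),M@d
def atz(cam,px,z,cal=None):
    o,d=ray(cam,px,cal); return o+d*(z-o[2])/d[2]
def snap(cam,name):
    p,d=manip.camera(cam); cv2.imwrite(f"pics/{name}.png",p[:,:,::-1]); return p,d
Z=dict(probe_grip=.1215-.0+0,rest_rim=.092,upper_bushing=.104,lower_bushing=.06,panel_top=.012,bare_centre=.024,foil_centre=.024,stand=0,beaker=0,weight=0,dropper_bottle=0,bare_standard=0,foil_standard=0)
E
python3 - <<'E'
from h import *
o=manip.get_obs();print(o)
for cam in("scene","top"):
    p,d=snap(cam,cam+"0"); c=manip.get_calibration(cam);print(cam,c)
    for n,z in Z.items():
        for r in manip.tip_of(n,cam)[:3]:
            u,v=r["pixel"]; print(n,round(r["p"],2),np.round([u,v]),"depth",d[int(v),int(u)].round(3) if 0<=v<480 and 0<=u<640 else None,atz(cam,(u,v),z).round(4))
E
```

```text
{'clock': 0.0, 'joint_pos': array([-1.1585932 ,  0.33288518, -0.06472224,  1.46095797,  0.02162373,
        1.34989053, -0.08847809]), 'joint_velocities': array([-0.00064433,  0.00062714, -0.00056807,  0.0016851 , -0.00054596,
       -0.00020949,  0.00050776]), 'tau': array([-8.94226559e-04, -6.25421619e+01,  4.86067508e-02, -3.91611207e+01,
        1.62138767e-02,  9.56249511e-03, -1.39843090e-05]), 'position': array([0.26311738, 0.56651932, 0.24449972]), 'ee_rot': array([ 2.15659097e-01,  9.76468449e-01, -7.13008422e-04, -1.15026380e-04]), 'ft_force': array([ 0.3250828 , -0.15716147,  0.59335953]), 'torque': array([0.00929974, 0.04018912, 0.0871681 ]), 'grasp_force': 0.0, 'grip_width': 1.0008584608539617}
scene {'fx': 583.6892512048132, 'fy': 583.6892512048132, 'cx': 321.11451867006383, 'cy': 243.1324640034128, 'xyz': array([-0.30686299, -0.66783469,  0.62330931]), 'orientation': array([ 0.47841554, -0.21650456, -0.36170298,  0.77033454])}
probe_grip 0.9 [264. 213.] depth 1.271 [0.4879 0.1724 0.1215]
probe_grip 0.6 [229. 188.] depth 1.394 [0.5381 0.3385 0.1215]
probe_grip 0.56 [247
[... 1772 characters left out ...]
06  ]
panel_top 0.59 [473. 251.] depth 1.075 [ 0.4783 -0.2517  0.012 ]
bare_centre 0.48 [371. 255.] depth 1.117 [ 0.4749 -0.0421  0.024 ]
foil_centre 0.73 [177. 273.] depth 1.01 [0.4517 0.3569 0.024 ]
stand 0.73 [475. 256.] depth 1.039 [ 0.4695 -0.2587  0.    ]
stand 0.46 [345. 214.] depth 1.111 [0.5661 0.0071 0.    ]
beaker 0.71 [315. 255.] depth 1.116 [0.4816 0.0741 0.    ]
beaker 0.63 [296. 217.] depth 1.153 [0.5629 0.1119 0.    ]
weight 0.56 [347. 213.] depth 1.108 [0.567  0.0035 0.    ]
dropper_bottle 0.73 [384. 207.] depth 1.096 [ 0.5778 -0.0737  0.    ]
bare_standard 0.6 [368. 263.] depth 1.115 [ 0.4604 -0.0376  0.    ]
foil_standard 0.74 [318. 256.] depth 1.115 [0.4791 0.0681 0.    ]
```

View pics/scene0.png

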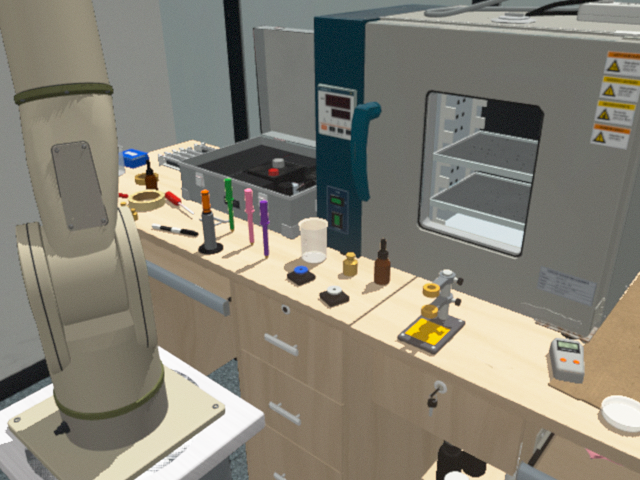

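View pics/top0.png

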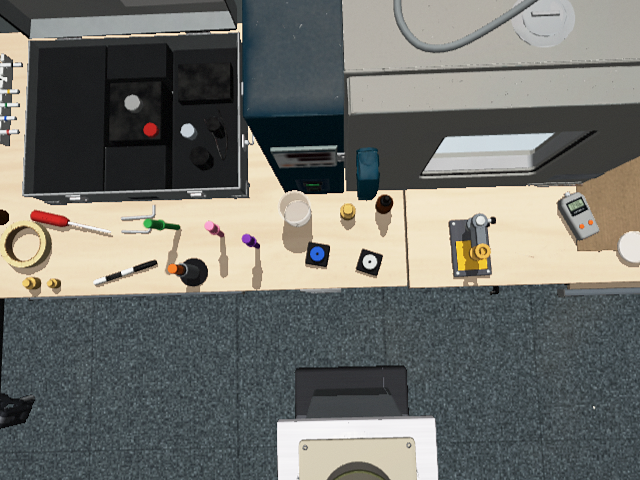

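The orange-handled probe stands in its rest at (177,269) in the top view. The blue foil standard is at (317,254), the bare one at (369,262) and the stand at (481,252). The green, pink and purple rods are look-alikes. The first move goes above the probe and aligns the tool with the world axes.

```bash
python3 -m pendant '[[-0.9,-0.5,0,0,0,-0.5,1],[-1.8,-1,0,0,0,-1,1],[-2.7,-1.5,0,0,0,-1.5,1],[-3.6,-2,0,0,0,-2,1],[-4.5,-2.4,0,0,0,-2.6,1],[-5.48,-2.81,0,0,0,-3.11,1],[-5.48,-2.81,0,0,0,-3.11,1],[-5.48,-2.81,0,0,0,-3.11,1],[-5.48,-2.81,0,0,0,-3.11,1],[-5.48,-2.81,0,0,0,-3.11,1]]' 60
cat >> h.py <<'E'
def blob(p,d,cal,lo,hi,zr):
    "world points of pixels in hsv range and height range"
    hsv=cv2.cvtColor(p,cv2.COLOR_RGB2HSV); m=cv2.inRange(hsv,lo,hi)>0
    v,u=np.nonzero(m&(d>0)); z=d[v,u]
    P=np.c_[(u-cal["cx"])/cal["fx"]*z,-(v-cal["cy"])/cal["fy"]*z,-z]
    W=P@R.from_quat(cal["orientation"]).as_matrix().T+cal["xyz"]
    k=(W[:,2]>zr[0])&(W[:,2]<zr[1]); return W[k],u[k],v[k]
E
python3 - <<'E'
from h import *
o=manip.get_obs();print(o["position"],R.from_quat(o["ee_rot"]).as_matrix().round(3))
c=manip.get_calibration("wrist");p,d=snap("wrist","w1");print(c)
for n in("probe_grip","rest_rim"):
    for r in manip.tip_of(n,"wrist")[:3]: print(n,r["p"],r["pixel"],atz("wrist",r["pixel"],Z[n],c))
W,u,v=blob(p,d,c,(4,150,80),(20,255,255),(.135,.155));print(len(W), W.min(0),W.max(0),W.mean(0) if len(W) else 0)
E
```

```text
clock: 2.65
position: [0.4519, 0.325, 0.2453]
ee_rot: [-0.001, 1.0, 0.0, -0.0]
ft_force: [-0.8, -0.6, 0.3]
grip_width: 1.003
grasp_force: 0.0
[0.45185909 0.32497376 0.2452859 ] [[-1.    -0.001 -0.   ]
 [-0.001  1.     0.   ]
 [ 0.     0.    -1.   ]]
{'fx': 336.595351562719, 'fy': 336.595351562719, 'cx': 317.64771287242587, 'cy': 235.9991787642145, 'xyz': array([0.3714344 , 0.32623966, 0.37507279]), 'orientation': array([-0.11253149, -0.11273795,  0.69814638,  0.69801035])}
probe_grip 0.91 [318.7, 236.0] [0.45544995 0.32715996 0.1215    ]
probe_grip 0.78 [182.5, 307.6] [0.51985975 0.2109652  0.1215    ]
probe_grip 0.73 [309.2, 262.3] [0.47802335 0.31944778 0.1215    ]
rest_rim 0.69 [134.8, 296.6] [0.52538726 0.15410637 0.092     ]
rest_rim 0.64 [321.7, 229.4] [0.4591036  0.32990026 0.092     ]
469 [0.44756175 0.3207552  0.13503821] [0.46489914 0.33820515 0.1493107 ] [0.4554465  0.32944912 0.14611114]
```

View pics/w1.png

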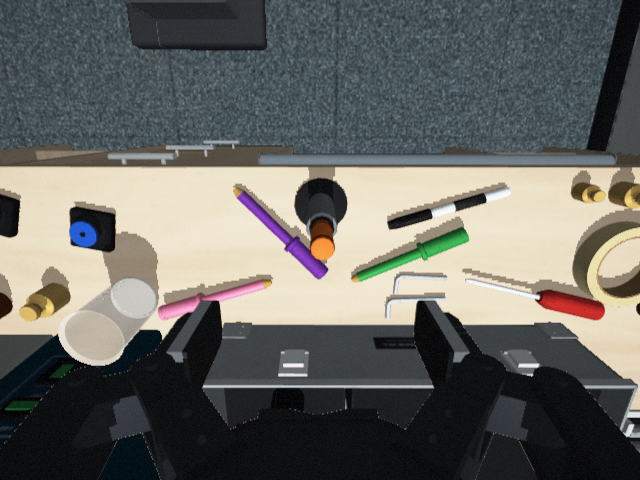

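The wrist view shows the orange handle top at (321,246), under the jaws, and the look-alikes lie flat. I'm descending now.

```bash
python3 -m pendant '[[-0.07,0.08,0.5,0,0,0,1],[-0.07,0.08,1,0,0,0,1],[-0.07,0.08,1.5,0,0,0,1],[-0.07,0.08,2,0,0,0,0.6],[-0.07,0.08,2.3,0,0,0,0.2],[-0.07,0.08,2.52,0,0,0,0],[-0.07,0.08,2.52,0,0,0,-0.2],[-0.07,0.08,2.52,0,0,0,-0.3],[-0.07,0.08,2.52,0,0,0,-0.3],[-0.07,0.08,2.52,0,0,0,-0.3]]' 60
python3 - <<'E'
from h import *
c=manip.get_calibration("wrist");p,d=snap("wrist","w2")
W,u,v=blob(p,d,c,(4,150,80),(20,255,255),(.10,.155));print(len(W), W.min(0),W.max(0),W.mean(0) if len(W) else 0)
E
```

```text
clock: 4.05
position: [0.4563, 0.3282, 0.1198]
ee_rot: [0.0, 1.0, 0.0, 0.0]
ft_force: [-0.6, 0.5, -0.4]
grip_width: 0.344
grasp_force: 0.0
3276 [0.44685519 0.32108002 0.10000596] [0.46552529 0.33828138 0.14872867] [0.45244167 0.3295779  0.13578423]
```

View pics/w2.png

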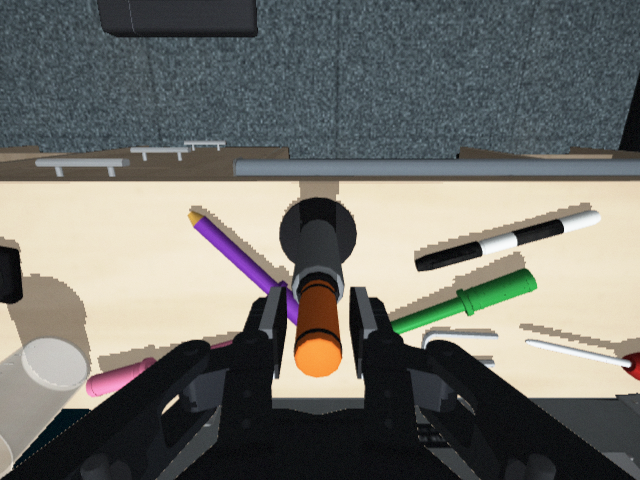

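The handle at (319,325) is centred between the pads. I'm closing the jaws.

```bash
python3 -m pendant '[[0,0,0,0,0,0,-1],[0,0,0,0,0,0,-1],[0,0,0,0,0,0,-1],[0,0,0,0,0,0,-1],[0,0,0,0,0,0,-1],[0,0,0,0,0,0,-1],[0,0,0,0,0,0,-1],[0,0,0,0,0,0,-1],[0,0,0,0,0,0,-1],[0,0,0,0,0,0,-1]]' 60
```

```text
clock: 5.35
position: [0.4562, 0.3282, 0.1196]
ee_rot: [0.0, 1.0, 0.0, 0.0]
ft_force: [-1.2, -1.1, 4.6]
grip_width: 0.192
grasp_force: 58.4
```

```bash
python3 -m pendant '[[0,0,-0.2,0,0,0,-1],[0,0,-0.5,0,0,0,-1],[0,0,-0.9,0,0,0,-1],[0,0,-1.3,0,0,0,-1],[0,0,-1.7,0,0,0,-1],[0,0,-2.1,0,0,0,-1],[0,0,-2.4,0,0,0,-1],[0,0,-2.6,0,0,0,-1],[0,0,-2.6,0,0,0,-1],[0,0,-2.6,0,0,0,-1]]' 60
python3 -m pendant '[[0,-0.5,0,0,0,0,-1],[0,-1.2,0,0,0,0,-1],[0,-2,0,0,0,0,-1],[0,-2.8,0,0,0,0,-1],[0,-3.6,0,0,0,0,-1],[0,-4.4,0,0,0,0,-1],[0,-5,0,0,0,0,-1],[0,-5.4,0,0,0,0,-1],[0,-5.4,0,0,0,0,-1],[0,-5.4,0,0,0,0,-1]]'
cat > m.py <<'E'
from h import *
import sys
o=manip.get_obs();print("tcp",o["position"].round(4),R.from_quat(o["ee_rot"]).as_rotvec().round(4))
c=manip.get_calibration("wrist");p,d=snap("wrist",sys.argv[1])
for n in sys.argv[2:]:
    for r in manip.tip_of(n,"wrist")[:2]: print(n,round(r["p"],2),np.round(r["pixel"]),atz("wrist",r["pixel"],Z.get(n,.136),c).round(4))
# handle axis
for nm,lo,hi,zr in(("orange",(4,150,80),(20,255,255),(.2,.3)),("blue",(105,150,60),(125,255,255),(.01,.035)),("brassU",(15,90,60),(28,255,255),(.1,.109)),("brassL",(15,90,60),(28,255,255),(.055,.064))):
    W,u,v=blob(p,d,c,lo,hi,zr)
    if len(W): print(nm,len(W),W.min(0).round(4),W.max(0).round(4),((W.min(0)+W.max(0))/2).round(4), u.min(),u.max(),v.min(),v.max())
E
python3 m.py w3 probe_grip probe_tip bare_centre foil_centre
```

```text
clock: 6.6
position: [0.4559, 0.3278, 0.2486]
ee_rot: [0.0, 1.0, -0.0, -0.0]
ft_force: [-0.1, 0.1, -1.5]
grip_width: 0.193
grasp_force: 58.5
clock: 7.85
position: [0.4556, 0.0584, 0.2491]
ee_rot: [0.0, 1.0, 0.0, -0.0]
ft_force: [0.0, -0.1, -2.2]
grip_width: 0.189
grasp_force: 58.6
tcp [0.4556 0.0584 0.2491] [-5.0000e-04 -3.1412e+00 -5.0000e-04]
probe_grip 0.76 [534. 256.] [0.4783 0.2377 0.1215]
probe_grip 0.75 [316. 320.] [0.538  0.0586 0.1215]
probe_tip 0.98 [473. 185.] [0.4166 0.172  0.136 ]
probe_tip 0.8 [316. 238.] [0.4572 0.0584 0.136 ]
bare_centre 0.82 [228. 213.] [ 0.4659 -0.037   0.024 ]
foil_centre 0.87 [324. 231.] [0.487  0.0672 0.024 ]
foil_centre 0.71 [316. 238.] [0.4956 0.0573 0.024 ]
orange 3221 [0.4466 0.0509 0.2289] [0.4653 0.0685 0.2781] [0.456  0.0597 0.2535] 294 341 281 377
blue 470 [0.4706 0.0544 0.0113] [0.504  0.0851 0.0271] [0.4873 0.0698 0.0192] 313 340 217 242
brassU 1 [0.605  0.0765 0.1081] [0.605  0.0765 0.1081] [0.605  0.0765 0.1081] 335 335 372 372
brassL 586 [ 0.4588 -0.2573  0.055 ] [ 0.4884 -0.2312  0.0633] [ 0.4736 -0.2442  0.0592] 0 28 214 243
```

View pics/w3.png

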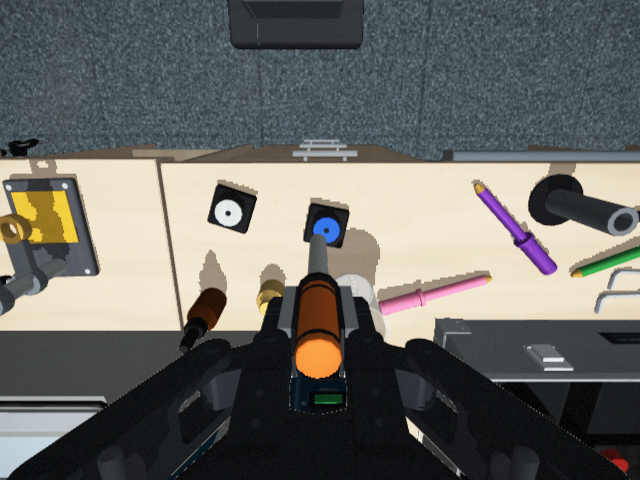

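The tip is at (316,238), upright and held. The bare disc's dot is at (228,213) and the blue disc at (326,230). Next I go over the bare disc.

```bash
python3 -m pendant '[[-0.05,-0.4,0,0,0,0,-1],[-0.1,-1,0,0,0,0,-1],[-0.18,-1.6,0,0,0,0,-1],[-0.18,-1.91,0.2,0,0,0,-1],[-0.18,-1.91,0.6,0,0,0,-1],[-0.18,-1.91,1,0,0,0,-1],[-0.18,-1.91,1.4,0,0,0,-1],[-0.18,-1.91,1.6,0,0,0,-1],[-0.18,-1.91,1.6,0,0,0,-1],[-0.18,-1.91,1.6,0,0,0,-1]]'
sed -i 's/Z=dict(/Z=dict(probe_tip=.056,/' h.py
python3 m.py w4 probe_tip bare_centre foil_centre upper_bushing lower_bushing
```

```text
clock: 9.35
position: [0.4653, -0.0373, 0.1699]
ee_rot: [0.0, 1.0, 0.0, 0.0]
ft_force: [0.5, 1.1, -2.3]
grip_width: 0.196
grasp_force: 58.7
tcp [ 0.4653 -0.0373  0.1699] [7.0000e-04 3.1407e+00 4.0000e-04]
probe_tip 0.83 [318. 237.] [ 0.4668 -0.0353  0.056 ]
probe_tip 0.68 [631. 306.] [0.527  0.2206 0.056 ]
bare_centre 0.77 [318. 226.] [ 0.4673 -0.0359  0.024 ]
foil_centre 0.91 [438. 246.] [0.4858 0.0693 0.024 ]
lower_bushing 0.74 [ 39. 247.] [ 0.4732 -0.2472  0.06  ]
lower_bushing 0.58 [436. 246.] [0.4728 0.0538 0.06  ]
blue 875 [0.4707 0.0539 0.0112] [0.506  0.0902 0.027 ] [0.4883 0.0721 0.0191] 421 456 230 262
brassU 406 [ 0.4621 -0.241   0.1   ] [ 0.4872 -0.2313  0.1063] [ 0.4746 -0.2361  0.1032] 0 15 253 292
brassL 1136 [ 0.4589 -0.2614  0.055 ] [ 0.4884 -0.2313  0.0627] [ 0.4737 -0.2464  0.0588] 20 64 228 266
```

View pics/w4.png

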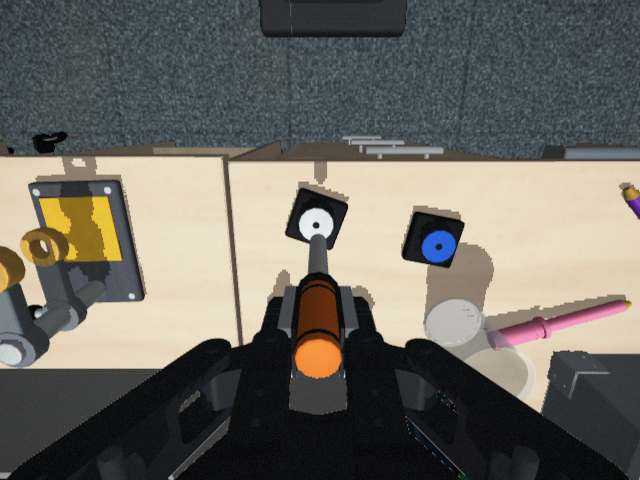

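The tip (318,237) is above the dot (318,226) to within 1 mm after allowing for parallax. I'm pressing the bare standard.

```bash
python3 -m pendant '[[0,0,0.2,0,0,0,-1],[0,0,0.4,0,0,0,-1],[0,0,0.55,0,0,0,-1],[0,0,0.65,0,0,0,-1],[0,0,0.72,0,0,0,-1],[0,0,0.72,0,0,0,-1],[0,0,0.72,0,0,0,-1],[0,0,0.72,0,0,0,-1],[0,0,0.72,0,0,0,-1],[0,0,0.72,0,0,0,-1]]'
```

```text
clock: 10.9
position: [0.4649, -0.0375, 0.1334]
ee_rot: [0.0, 1.0, 0.0, 0.0]
ft_force: [-1.8, -0.7, 1.4]
grip_width: 0.194
grasp_force: 58.7
```

```bash
python3 -m pendant '[[0,0,-0.3,0,0,0,-1],[0,0,-0.7,0,0,0,-1],[-0.1,0.3,-0.8,0,0,0,-1],[-0.2,0.8,-0.8,0,0,0,-1],[-0.3,1.4,-0.8,0,0,0,-1],[-0.4,1.9,-0.8,0,0,0,-1],[-0.4,2.07,-0.8,0,0,0,-1],[-0.4,2.07,-0.8,0,0,0,-1],[-0.4,2.07,-0.8,0,0,0,-1],[-0.4,2.07,-0.8,0,0,0,-1]]'
sed -i 's/probe_tip=.056/probe_tip=.060/' h.py
python3 m.py w5 probe_tip foil_centre
```

```text
clock: 12.15
position: [0.4849, 0.0651, 0.1734]
ee_rot: [0.001, 1.0, 0.0, 0.0]
ft_force: [-0.1, 0.0, -1.4]
grip_width: 0.19
grasp_force: 58.7
tcp [0.4849 0.0651 0.1734] [3.2000e-03 3.1415e+00 1.0000e-04]
probe_tip 0.97 [316. 236.] [0.4853 0.0651 0.06  ]
probe_tip 0.91 [510. 165.] [0.4324 0.2037 0.06  ]
foil_centre 0.91 [320. 226.] [0.4875 0.0684 0.024 ]
orange 1312 [0.4761 0.0579 0.2   ] [0.4938 0.075  0.2026] [0.485  0.0664 0.2013] 294 341 336 377
blue 817 [0.4707 0.0534 0.0118] [0.5033 0.0847 0.0273] [0.487  0.069  0.0195] 303 338 207 239
```

```bash
python3 -m pendant '[[-0.04,0.05,0.2,0,0,0,-1],[-0.04,0.05,0.4,0,0,0,-1],[-0.04,0.05,0.6,0,0,0,-1],[-0.04,0.05,0.7,0,0,0,-1],[-0.04,0.05,0.79,0,0,0,-1],[-0.04,0.05,0.79,0,0,0,-1],[-0.04,0.05,0.79,0,0,0,-1],[-0.04,0.05,0.79,0,0,0,-1],[-0.04,0.05,0.79,0,0,0,-1],[-0.04,0.05,0.79,0,0,0,-1]]'
```

```text
clock: 13.55
position: [0.487, 0.0685, 0.1339]
ee_rot: [0.0, 1.0, 0.0, 0.0]
ft_force: [-1.3, -0.7, 1.0]
grip_width: 0.2
grasp_force: 58.7
```

```bash
python3 -m pendant '[[0,0,-0.4,0,0,0,-1],[0,0,-1,0,0,0,-1],[0,0,-1.7,0,0,0,-1],[0.05,-0.3,-2.3,0,0,0,-1],[0.1,-1,-2.3,0,0,0,-1],[0.15,-1.9,-2.3,0,0,0,-1],[0.2,-2.8,-2.3,0,0,0,-1],[0.26,-3.6,-2.3,0,0,0,-1],[0.26,-4.2,-2.3,0,0,0,-1],[0.26,-4.5,-2.3,0,0,0,-1]]'
python3 -m pendant '[[0,-0.3,0,0,0,0,-1],[0,-0.8,0,0,0,0,-1],[0,-1.3,0,0,0,0,-1],[0,-1.6,0,0,0,0,-1],[0,-1.75,0,0,0,0,-1],[0,-1.75,0,0,0,0,-1],[0,-1.75,0,0,0,0,-1],[0,-1.75,0,0,0,0,-1],[0,-1.75,0,0,0,0,-1],[0,-1.75,0,0,0,0,-1]]'
sed -i 's/probe_tip=.060/probe_tip=.1353/' h.py
python3 m.py w6 probe_tip upper_bushing lower_bushing panel_top
python3 - <<'E'
import cv2
p=cv2.imread("pics/w6.png")[160:300,240:400]
cv2.imwrite("pics/w6c.png",cv2.resize(p,None,fx=4,fy=4,interpolation=cv2.INTER_CUBIC))
E
```

```text
clock: 14.8
position: [0.4736, -0.158, 0.2487]
ee_rot: [0.001, 1.0, -0.0, 0.0]
ft_force: [-0.7, -0.0, -2.0]
grip_width: 0.195
grasp_force: 58.7
clock: 16.05
position: [0.4738, -0.2438, 0.2488]
ee_rot: [0.0, 1.0, 0.0, 0.0]
ft_force: [-0.1, -0.2, -1.4]
grip_width: 0.19
grasp_force: 58.7
tcp [ 0.4738 -0.2438  0.2488] [6.0000e-04 3.1415e+00 3.0000e-04]
probe_tip 0.72 [316. 237.] [ 0.4745 -0.2438  0.1353]
upper_bushing 0.72 [311. 224.] [ 0.4734 -0.248   0.104 ]
lower_bushing 0.85 [315. 210.] [ 0.4726 -0.2453  0.06  ]
panel_top 0.68 [315. 203.] [ 0.4759 -0.2457  0.012 ]
orange 3182 [ 0.4647 -0.2513  0.2292] [ 0.483  -0.2337  0.2778] [ 0.4738 -0.2425  0.2535] 294 341 281 377
blue 595 [0.4706 0.0533 0.0116] [0.5047 0.091  0.0271] [0.4877 0.0722 0.0194] 590 618 200 227
brassU 646 [ 0.4587 -0.2619  0.1001] [ 0.4884 -0.2328  0.1069] [ 0.4736 -0.2473  0.1035] 295 329 206 240
brassL 371 [ 0.4589 -0.2616  0.0553] [ 0.4888 -0.2333  0.0634] [ 0.4739 -0.2475  0.0593] 298 327 196 226
```

View pics/w6c.png

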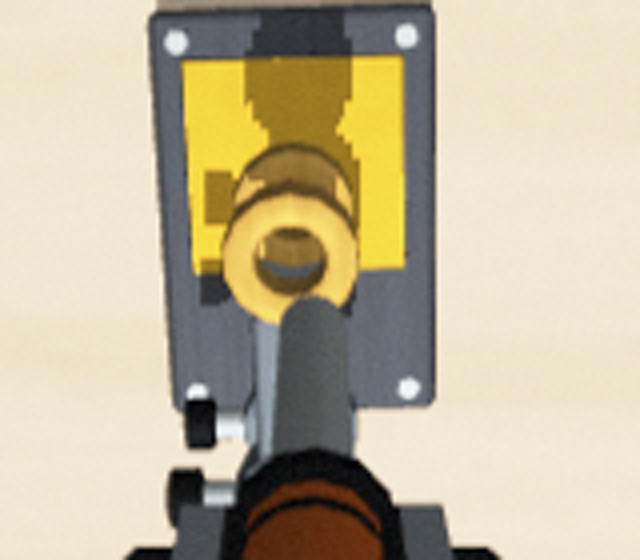

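The bushing ring centre is at about (312.7,224.2), and the shaft axis lies about 5 px to its right. I shift y by about -4.5 mm, go down to just above the bushing and look again.

```bash
python3 -m pendant '[[0,-0.05,0,0,0,0,-1],[0,-0.09,0,0,0,0,-1],[0,-0.09,0.1,0,0,0,-1],[0,-0.09,0.3,0,0,0,-1],[0,-0.09,0.45,0,0,0,-1],[0,-0.09,0.5,0,0,0,-1],[0,-0.09,0.5,0,0,0,-1],[0,-0.09,0.5,0,0,0,-1],[0,-0.09,0.5,0,0,0,-1],[0,-0.09,0.5,0,0,0,-1]]'
sed -i 's/probe_tip=.1353/probe_tip=.110/' h.py
python3 m.py w7 probe_tip upper_bushing
python3 - <<'E'
from h import *
p=cv2.imread("pics/w7.png"); c=manip.get_calibration("wrist")
cv2.imwrite("pics/w7c.png",cv2.resize(p[190:290,260:380],None,fx=6,fy=6,interpolation=cv2.INTER_CUBIC))
# project ring & predicted tip
M=R.from_quat(c["orientation"]).as_matrix()
for P in([.4738,-.2483,.11],[.4738,-.2483,.104]):
    q=M.T@(np.array(P)-c["xyz"]);print(c["cx"]+c["fx"]*q[0]/-q[2],c["cy"]-c["fy"]*q[1]/-q[2])
E
```

```text
clock: 17.55
position: [0.4739, -0.2485, 0.2239]
ee_rot: [0.0, 1.0, 0.0, 0.0]
ft_force: [0.2, 0.2, -1.5]
grip_width: 0.195
grasp_force: 58.7
tcp [ 0.4739 -0.2485  0.2239] [8.0000e-04 3.1413e+00 0.0000e+00]
probe_tip 0.63 [318. 237.] [ 0.4751 -0.247   0.11  ]
upper_bushing 0.89 [319. 233.] [ 0.4736 -0.2459  0.104 ]
orange 3156 [ 0.4644 -0.2559  0.2036] [ 0.4831 -0.2384  0.2531] [ 0.4737 -0.2472  0.2284] 294 341 281 377
blue 602 [0.4711 0.0534 0.012 ] [0.5049 0.0873 0.0269] [0.488  0.0704 0.0194] 613 639 206 234
brassU 681 [ 0.459  -0.2618  0.1001] [ 0.4864 -0.2328  0.1068] [ 0.4727 -0.2473  0.1034] 299 336 214 248
brassL 423 [ 0.4589 -0.2614  0.0551] [ 0.4881 -0.2332  0.0624] [ 0.4735 -0.2473  0.0588] 302 333 201 233
316.14028225179254 235.6344132602524
316.1720266528079 233.21820851038277
```

View pics/w7c.png

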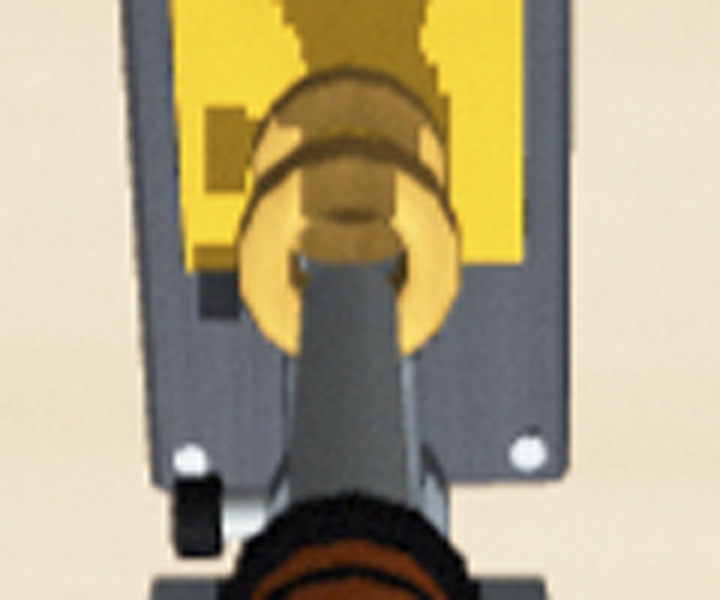

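In the crop the shaft axis (348) and the ring and bore centre (349) agree in y. In x the tip is about 1 mm too far out, so I correct that and enter the upper bushing.

```bash
python3 -m pendant '[[0.02,0,0,0,0,0,-1],[0.02,0,0.05,0,0,0,-1],[0.02,0,0.1,0,0,0,-1],[0.02,0,0.15,0,0,0,-1],[0.02,0,0.2,0,0,0,-1],[0.02,0,0.25,0,0,0,-1],[0.02,0,0.3,0,0,0,-1],[0.02,0,0.35,0,0,0,-1],[0.02,0,0.4,0,0,0,-1],[0.02,0,0.4,0,0,0,-1]]'
```

```text
clock: 18.95
position: [0.4727, -0.2484, 0.2036]
ee_rot: [0.0, 1.0, 0.0, -0.0]
ft_force: [-0.2, -0.2, -1.0]
grip_width: 0.198
grasp_force: 58.7
```

```bash
python3 -m pendant '[[0,0,0.05,0,0,0,-1],[0,0,0.1,0,0,0,-1],[0,0,0.16,0,0,0,-1],[0,0,0.22,0,0,0,-1],[0,0,0.28,0,0,0,-1],[0,0,0.34,0,0,0,-1],[0,0,0.4,0,0,0,-1],[0,0,0.46,0,0,0,-1],[0,0,0.5,0,0,0,-1],[0,0,0.5,0,0,0,-1]]'
python3 m.py w8 probe_tip upper_bushing
python3 - <<'E'
import cv2
p=cv2.imread("pics/w8.png")
cv2.imwrite("pics/w8c.png",cv2.resize(p[190:290,260:380],None,fx=6,fy=6,interpolation=cv2.INTER_CUBIC))
E
```

```text
clock: 20.2
position: [0.4727, -0.2484, 0.1786]
ee_rot: [0.0, 1.0, 0.0, -0.0]
ft_force: [-1.0, 0.0, -2.1]
grip_width: 0.196
grasp_force: 58.7
tcp [ 0.4727 -0.2484  0.1786] [-8.0000e-04 -3.1413e+00 -3.0000e-04]
upper_bushing 0.59 [323. 255.] [ 0.473  -0.2437  0.104 ]
orange 1631 [ 0.4636 -0.2558  0.2   ] [ 0.4822 -0.2384  0.2075] [ 0.4729 -0.2471  0.2038] 294 341 329 377
brassU 951 [ 0.4587 -0.2614  0.1001] [ 0.4874 -0.2331  0.1067] [ 0.4731 -0.2473  0.1034] 296 339 233 274
brassL 458 [ 0.4589 -0.2617  0.0553] [ 0.4892 -0.2328  0.0629] [ 0.4741 -0.2473  0.0591] 299 336 216 253
```

View pics/w8c.png

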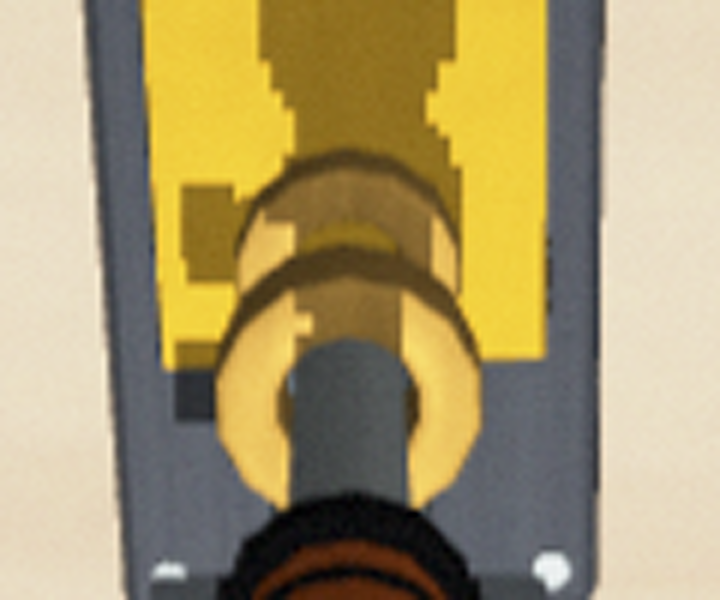

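The shaft is inside the upper bushing and centred in y (349 against 349), with no noticeable side force. I continue slowly into the lower bushing.

```bash
python3 -m pendant '[[0,0,0.03,0,0,0,-1],[0,0,0.07,0,0,0,-1],[0,0,0.11,0,0,0,-1],[0,0,0.15,0,0,0,-1],[0,0,0.19,0,0,0,-1],[0,0,0.23,0,0,0,-1],[0,0,0.27,0,0,0,-1],[0,0,0.3,0,0,0,-1],[0,0,0.3,0,0,0,-1],[0,0,0.3,0,0,0,-1]]'
```

```text
clock: 21.6
position: [0.4728, -0.2485, 0.1638]
ee_rot: [0.0, 1.0, 0.0, 0.0]
ft_force: [0.2, 0.1, -1.5]
grip_width: 0.194
grasp_force: 58.7
```

```bash
python3 -m pendant '[[0,0,0.05,0,0,0,-1],[0,0,0.1,0,0,0,-1],[0,0,0.15,0,0,0,-1],[0,0,0.2,0,0,0,-1],[0,0,0.25,0,0,0,-1],[0,0,0.3,0,0,0,-1],[0,0,0.35,0,0,0,-1],[0,0,0.35,0,0,0,-1],[0,0,0.35,0,0,0,-1],[0,0,0.35,0,0,0,-1]]'
python3 - <<'E'
from h import *
c=manip.get_calibration("wrist");p,d=snap("wrist","w9");q,_=snap("scene","s9")
a=cv2.resize(p[200:300,270:370,::-1],(400,400));b=cv2.resize(q[250:350,380:480,::-1],(400,400))
cv2.imwrite("pics/f.png",np.hstack([a,b]))
E
```

```text
clock: 22.85
position: [0.4728, -0.2485, 0.1464]
ee_rot: [0.0, 1.0, 0.0, 0.0]
ft_force: [0.4, -0.0, -1.3]
grip_width: 0.195
grasp_force: 58.7
```

View pics/f.png

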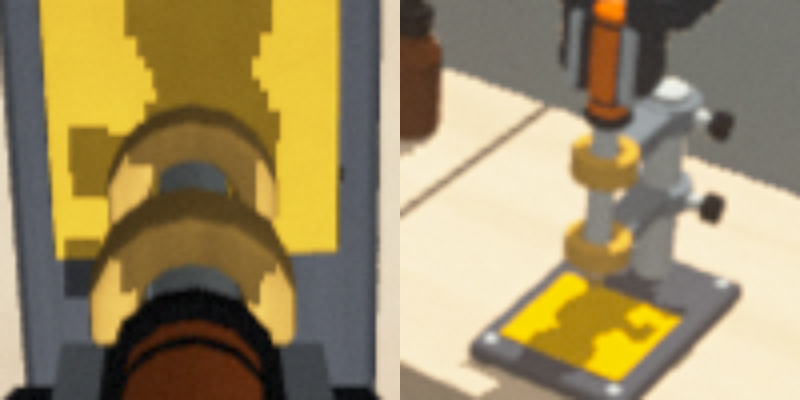

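The left crop shows the shaft running through both bushings. The right crop shows the collar about 28 px (about 14 mm) above the upper bushing, so the tip is at about 33 mm. There is no contact force, so I'm handing in.

```bash
python3 -c "
from workcell import manip
print(manip.hand_in())"
```

```text
the job is handed in; nothing more can be done
None
```

The probe was pressed gently on the bare standard, then the foil standard (about 3 N each), then threaded through both bushings and handed in still held there, with the tip about 15 mm below the lower bushing and 20 mm above the panel; no verdict came back on hand-in.

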